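Lock a drawer-front plate in the drilling jig

TASK

Clamp the aluminium drawer-front plate in the jig, ready for drilling: slide the locking collar up the lever to its stop, then push the upright lever over its high point until it snaps down and stays closed, with the rubber foot pressing on the plate. Leave the plate in its nest and do not disturb the tools and parts lying around.

Things in the scene. Friction and masses are not known exactly. Their poses are not given: they have to be found in the camera images.
- jig: fixed drilling jig: dark steel base 300 x 150 x 12 mm, origin on the table under the lever's hinge; x runs along it, AWAY from the plate, y is the hinge direction, z up. It spans x = -170 to +130, y = +-75 mm. Two steel cheeks (x = +-22, y = +-8 to +-15 mm) end 94 mm above the table; on their +x side two lock prongs (x = 12 to 19, y = +-8 to +-15 mm) stand up to 126 mm
- pivot (a point): centre of the lever's hinge, 80 mm above the table over the jig's origin. Axes as the jig's: its x axis points the way the lever falls when it closes, away from the plate; y is the hinge axis; z up
- lever (a joint): lever angle, rad: 0 = upright (open), grows as its top falls towards the jig's +x; stop at 1.5 (almost level) = closed. A spring resists, and below about 0.9 pushes it back; high point at 1.1; past 1.2 it snaps to 1.5 by itself and stays. Takes up to about 15 N pushed squarely at the knob. It cannot turn while the collar is down behind the prongs
- knob (a point): centre of the black knob at the lever's end, 99 mm from the hinge along the lever; knob 24 mm in diameter, 14 mm long (92 to 106 mm from the hinge); z points outward along the lever, which is a steel rod 12 mm in diameter
- collar_grip (a point): centre of the grip ring of the locking collar round the lever: steel, dark grooves, 34 mm diameter, 22 mm long. Collar down: 65 mm from the hinge, the lever's end 41 mm above it. Below the ring a sleeve, 26 mm diameter, reaches to 25 mm below this point, behind the prongs. z points outward along the lever. Best pinched from above, jaws closing along the jig's y
- collar (a joint): how far the collar is slid up the lever, m: 0 = down (locked), 0.015 = up at its stop. Needs about 4 N; it is a stiff sliding fit and stays where it is left. The lever is free to turn when the collar is up at least 8 mm
- plate: loose aluminium drawer-front plate, 90 x 130 x 6 mm, about 0.19 kg, lying in the jig's shallow nest under the strap's rubber foot; origin at the centre of its underside
- nest (a point): centre of the nest, 100 mm from the hinge towards the jig's -x, 15 mm above the table (mid-height of the plate in it)
- strap: steel clamping strap, from the hinge to the jig's x = -126 mm, 32 mm wide, its top 53 mm above the table when open (a pad on it 59 mm); a round rubber foot (28 mm) under its end. The lever's cam drives it about 8 mm down onto the plate. Origin on the table under the hinge
- spare_plates: bystander: packet of spare aluminium plates, 90 x 130 x 18 mm, beside the nest; leave alone
- screw_box: bystander: green open tin, 100 x 70 x 50 mm, beside the lever; leave alone
- screwdriver: bystander: screwdriver, 190 mm, lying beside the jig; leave alone
- wrench: bystander: wrench, 170 mm, lying beside the jig; leave alone
Things that resemble listed ones, but are neither listed nor needed, are in the scene too. What is meant by the plate is not red, and is the smaller of those in its own colour.

How it is judged:
By the outcome, as a careful person would: the job done as asked, in the order asked, and still so for the second after the job is handed in, with the robot touching nothing.
It also fails if it takes over 42 s, if anything falls off the work surface, if the arm or the gripper's body presses on something with over 40 N, if the wrist force passes 120 N, or if a joint passes its speed limit or range.

ROBOT

A 6-joint arm with a two-finger parallel gripper is mounted at the origin on the work surface. World frame = base frame: x ahead of the robot, y to its left, z up, the work surface at z = 0. Lengths are in m, angles in rad, forces in N, time in s.
With the tool pointing down it reaches from about 0.3 to 0.775 m from the base axis. Payload 14.6 kg.
Tool frame: the origin (TCP) lies between the finger pads; the fingertips stand 19 mm ahead of it and the grasp point (between the pads) is the TCP (tip_extent is the distance from the TCP to the fingertips, in m); y points along the fingers, x is the direction in which the jaws open and shut, and the axes are right-handed (so a half turn about y gives the same grasp; the last joint's range is limited). The gripper opens to 94 mm and grips with 3 to 60 N. Pads are 16 mm wide; open, the fingers measure 119 mm over their backs; the gripper's body (75 mm by 177 mm) begins 78 mm behind the grasp point.
Start: joints at [-0.067, 0.3, 1.521, -0, 1.321, -0.067], TCP at [0.55, -0, 0.224] pointing down, gripper open.
Joint ranges: [-3.03, 3.03], [-0.79, 2.21], [0.23, 2.52], [-1.04, 4.18], [0, 3.07], [-2.55, 2.55]. Speed limits (rad/s): [2.22, 2.22, 2.57, 3.14, 3.14, 3.14].

INTERFACE

Orientations are given as [roll, pitch, yaw] about the fixed x, y, z axes, in that order (R = Rz(yaw) Ry(pitch) Rx(roll)).
In Python, from station import * gives the robot as it stands.
- The arm moves only by the shell command python3 -m pendant 'ROWS' [OPENING] [FORCE]. ROWS is a JSON object of lists of equal length, an entry for each row: "translation": the shift along the tool's x, y, z each as a share of 0.5 m, from -1 to 1, a list of three; "rot": the turn, a rotation vector about the tool's x, y, z each as a share of 90 degrees, from -1 to 1, a list of three. In form: {"translation": [[x, y, z], ...], "rot": [[ax, ay, az], ...]}. A call has 1 to 8 rows; each row is the pose to reach, as a shift and turn from the pose measured when the call began, along the tool's axes at that moment; what a row does not reach only later rows make up. A row lasts 1/12 s, in which the tool goes at most 41.7 mm and 7.16 degrees, less where a joint would pass 70% of its speed; a pose out of reach is approached as far as the arm can. A call with a number of a shift or a turn outside -1 to 1 is refused whole. A call with a gripper value outside its range is refused whole. OPENING is the opening, from 0 (shut) to 1 (fully open), set as the call begins (- or left out, the last holds). The fingers move at their own pace and stop on an object; FORCE is the grip in N (left out, the last holds). Time passes only in rows, so rows that repeat a pose let the fingers close. It gives the time, the measured TCP pose, the force and the opening at its end, in the units of the state.
- get_obs(): the state, without advancing time (a new reading comes with each control period).
- camera(name): name is "scene" or "side" or "wrist"; returns the picture (480x640x3 uint8, red, green, blue); there is no depth.
- camera_params(name): a dict with "mtx" (3x3 intrinsics, pixels), "view" (4x4, takes a point from world to camera coordinates); the wrist camera has in their place "tool_from_camera" (4x4, takes a point from camera to tool coordinates, whose origin is the TCP and whose axes are the tool frame's). Camera axes: x right, y down, z forward; pixel columns grow to the right and rows downward; lengths in m; the calibration is good to about 2 mm. A picture is of the moment at which its call begins: read the wrist's pose just before it. camera_params takes no time and is no camera call.
- hand_in(): hands the job in, once; it reports no verdict.
The state is a dict: "time_s": time; "qpos": joint angles; "joint_vel": joint speeds; "tau": joint torques, N m; "ee_pos": TCP position; "eef_rot": TCP orientation; "force": force on the tool from outside, world axes, zero at the start; "moment": the same for the moment, N m; "grip_width": finger opening in m.
Only numpy, scipy, OpenCV 4.12 (cv2) and the standard library are available. Lean on these libraries where they do the work, as an engineer would, in place of code of your own. Each camera call takes 0.05 s, during which the arm holds its last target.

## Working session

There is one attempt and no reset: what is moved stays moved. The work goes in short steps, Python scripts to look and compute and a shell command to move; the robot and the scene stay as the last step left them, time stands still between calls to the robot, and variables do not carry over. Pictures are saved under pics/ and viewed, and the job is handed in when it is done.

```bash
ls; mkdir -p pics; python3 - <<'E'
from station import *
import cv2
o=get_obs();print({k:o[k] for k in('time_s','ee_pos','eef_rot','force','grip_width')})
for n in("scene","side","wrist"):
    cv2.imwrite(f"pics/{n}0.png",camera(n)[:,:,::-1]);print(n,camera_params(n))
E
```

```text
pics
{'time_s': 0.0, 'ee_pos': array([5.49741011e-01, 8.06867422e-06, 2.23857437e-01]), 'eef_rot': array([-1.57072756e+00,  1.22425430e-03, -1.35841102e-05]), 'force': array([0.10862899, 0.24548972, 0.25616855]), 'grip_width': 0.0941152870757043}
scene {'mtx': array([[498.87194982,   0.        , 319.70868961],
       [  0.        , 498.87194982, 238.52236802],
       [  0.        ,   0.        ,   1.        ]]), 'view': array([[ 0.57755797,  0.81611205, -0.01969549, -0.32727507],
       [ 0.50526589, -0.37631557, -0.77659061, -0.13736077],
       [-0.64119667,  0.43857464, -0.62969764,  1.35244024],
       [ 0.        ,  0.        ,  0.        ,  1.        ]])}
side {'mtx': array([[557.30431875,   0.        , 321.4498243 ],
       [  0.        , 557.30431875, 238.22518086],
       [  0.        ,   0.        ,   1.        ]]), 'view': array([[ 0.866554  , -0.49897044,  0.01061478, -0.43049576],
       [-0.34186321, -0.60893522, -0.71577053,  0.28207121],
       [ 0.36361204,  0.61662501, -0.69825488,  0.98928249],
       [ 0.        ,  0.        ,  0.        ,  1.        ]])}
wrist {'mtx': array([[353.20652516,   0.        , 320.44165706],
       [  0.        , 353.20652516, 239.57784256],
       [  0.        ,   0.        ,   1.        ]]), 'tool_from_camera': array([[ 9.99999784e-01,  3.04667529e-04, -5.82300120e-04,
        -5.52144755e-04],
       [ 6.44601502e-04, -2.82135780e-01,  9.59374268e-01,
        -1.60167051e-01],
       [ 1.28002489e-04, -9.59374436e-01, -2.82135916e-01,
         8.14914768e-02],
       [ 0.00000000e+00,  0.00000000e+00,  0.00000000e+00,
         1.00000000e+00]])}
```

View pics/scene0.png

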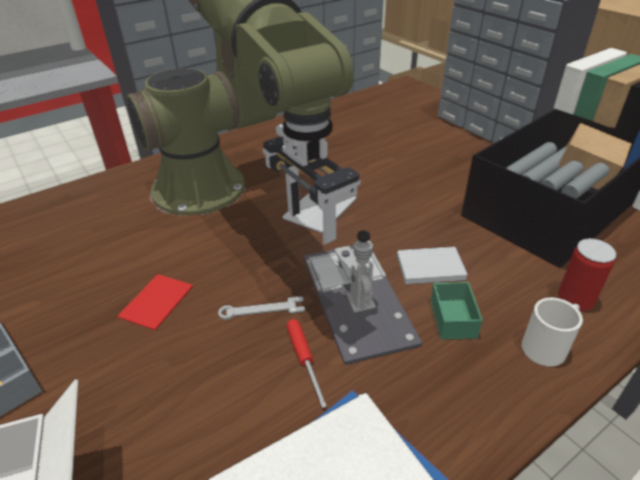

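View pics/side0.png

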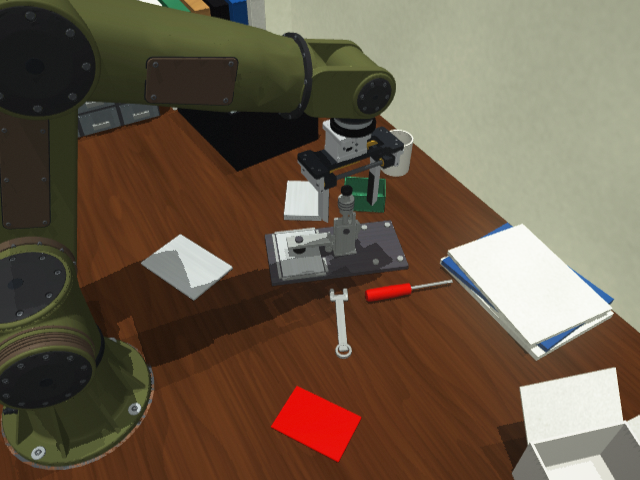

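View pics/wrist0.png

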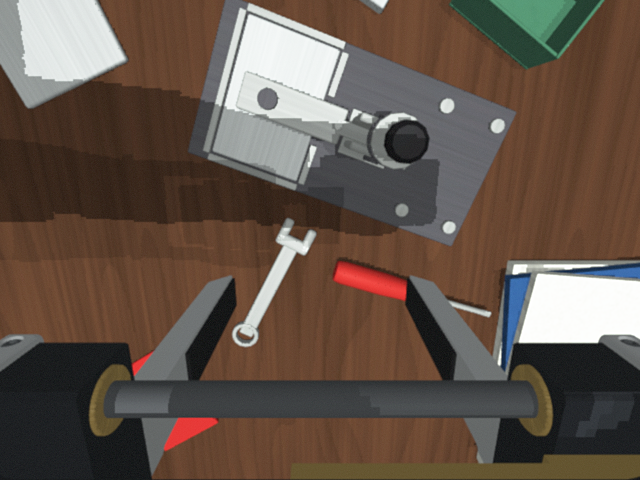

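The wrist view shows the jig, with the black knob at (406,141), and the plate in the nest around (275,100). A larger loose plate lies at (60,50). The spare packet is at the top edge and the green tin at the upper right. The wrench at (270,285) and screwdriver at (390,285) lie below the jig. Next I'll measure the knob, collar and jig axes.

```bash
cat > h.py <<'E'
from station import *
import numpy as np, cv2
from scipy.spatial.transform import Rotation as Ro
def T(o):
    M=np.eye(4);M[:3,:3]=Ro.from_euler('xyz',o['eef_rot']).as_matrix();M[:3,3]=o['ee_pos'];return M
def cam(n,o=None):
    p=camera_params(n)
    V=p['view'] if 'view' in p else np.linalg.inv(T(o)@p['tool_from_camera'])
    return p['mtx'],V
def ray(n,uv,o=None):
    K,V=cam(n,o);C=np.linalg.inv(V);d=C[:3,:3]@np.linalg.inv(K)@np.array([uv[0],uv[1],1.]);return C[:3,3],d/np.linalg.norm(d)
def plane(n,uv,z,o=None):
    c,d=ray(n,uv,o);return c+d*(z-c[2])/d[2]
def tri(obs):
    A=np.zeros((3,3));b=np.zeros(3);R=[]
    for r in obs:
        c,d=r;P=np.eye(3)-np.outer(d,d);A+=P;b+=P@c
    x=np.linalg.solve(A,b)
    return x,[round(1000*np.linalg.norm((np.eye(3)-np.outer(d,d))@(x-c)),1) for c,d in obs]
def proj(n,X,o=None):
    K,V=cam(n,o);p=V[:3,:3]@np.asarray(X)+V[:3,3];q=K@p;return (q[:2]/q[2]).round(1)
E
python3 - <<'E'
import cv2,numpy as np
for n,(x,y,w,h),s in [('scene',(290,220,140,150),5),('side',(255,170,170,120),5),('wrist',(180,0,340,250),2)]:
    im=cv2.imread(f'pics/{n}0.png')[y:y+h,x:x+w]
    cv2.imwrite(f'pics/{n}0c.png',cv2.resize(im,None,fx=min(s,800/w,600/h),fy=min(s,800/w,600/h),interpolation=cv2.INTER_CUBIC)); print(n,min(s,800/w,600/h))
def blob(n,box,thr):
    x,y,w,h=box;im=cv2.imread(f'pics/{n}0.png')[y:y+h,x:x+w].max(2)
    k,l,st,c=cv2.connectedComponentsWithStats((im<thr).astype('uint8'))
    for i in range(1,k):
        if st[i,4]>30:print(n,thr,st[i]+np.array([x,y,0,0,0]),c[i]+[x,y])
for t in (35,50):
    blob('scene',(350,225,28,22),t);blob('side',(335,180,25,20),t);blob('wrist',(370,110,70,60),t)
E
```

```text
scene 4.0
side 4.705882352941177
wrist 2
side 35 [341 185  11  11  93] [346.13978495 189.8172043 ]
wrist 35 [385 121  44  42 516] [401.83333333 142.48837209]
scene 50 [358 232  11  10  84] [362.96428571 236.13095238]
side 50 [341 185  12  11 108] [346.25 190.  ]
wrist 50 [ 384  120   45   43 1266] [405.43048973 143.12875197]
```

```bash
ls pics
```

```text
scene0.png
scene0c.png
side0.png
side0c.png
wrist0.png
wrist0c.png
```

View pics/scene0c.png

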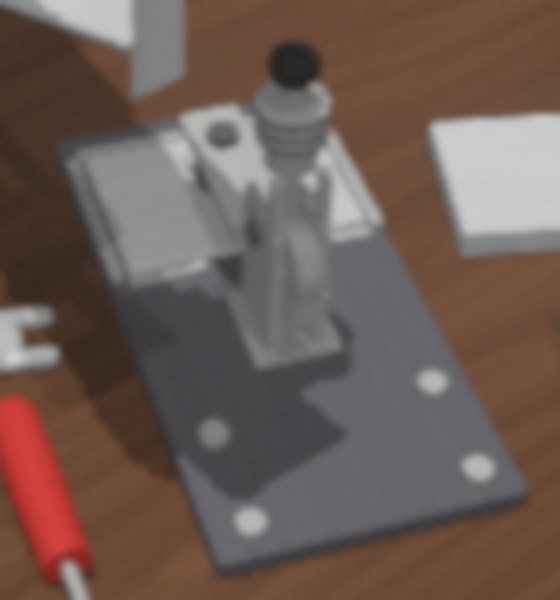

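View pics/side0c.png

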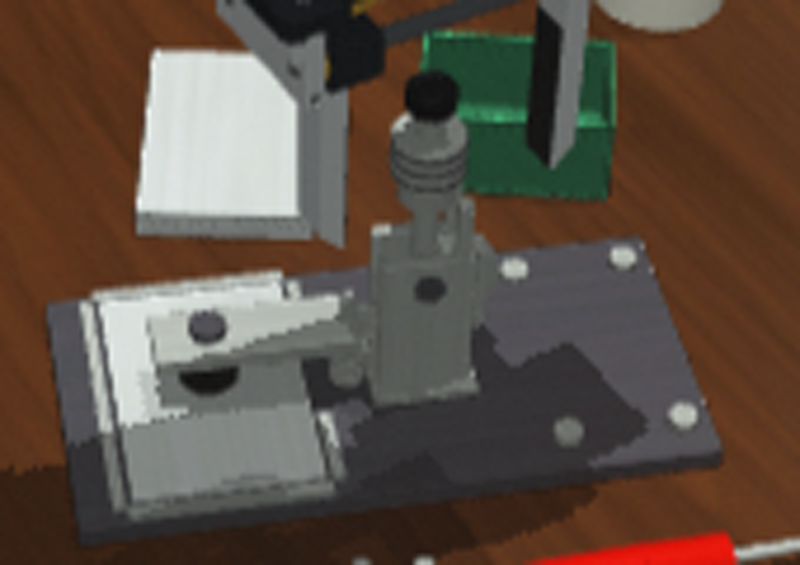

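View pics/wrist0c.png

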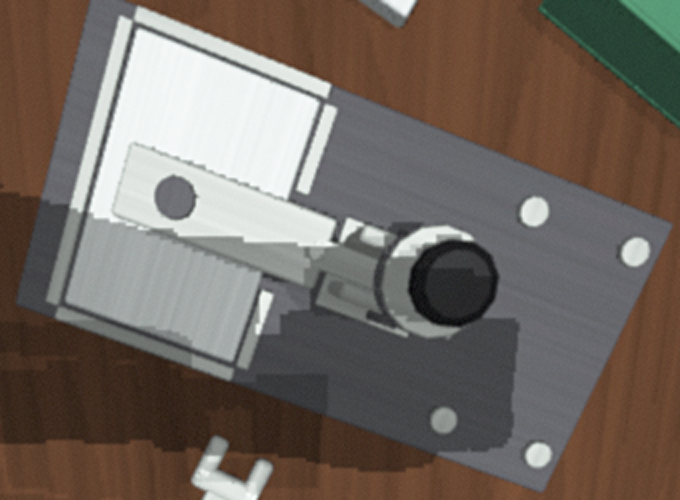

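The crops show an upright lever with its knob, the ringed collar below it, and a plate in the nest under the strap. Jig corners in the wrist image are at about (515,113), (453,245) and (189,151). The base bolts are at (447,106), (498,126), (402,210) and (449,228).

Candidates for "the plate": the red one at scene (155,300) is out because of its colour. The loose silvery one at side (187,266) is the larger. The one in the nest, at wrist (275,100), is smaller and sits in the jig, so it fits. I don't have to move any of them.

```bash
python3 - <<'E'
from h import *
o=get_obs()
# (obs pose unchanged since picture)
kn=[ray('scene',(363,236.3)),ray('side',(346.4,190.2)),ray('wrist',(406,141),o)]
print('knob',tri(kn), tri(kn[:2]))
bw=[(447,106),(498,126),(402,210),(449,228)]
bs=[(290+432/4,220+381/4),(290+479/4,220+467/4),(290+214/4,220+434/4),(290+251/4,220+521/4)]
s=4.706
bd=[(255+514/s,170+268/s),(255+622/s,170+257/s),(255+568/s,170+432/s),(255+683/s,170+415/s)]
B=[]
for a,b,c in zip(bw,bs,bd):
    x,e=tri([ray('wrist',a,o),ray('scene',b),ray('side',c)]);B.append(x);print('bolt',x.round(4),e)
cs={}
for k,uv in dict(c1=(515,113),c2=(453,245),c3=(189,151)).items(): cs[k]=plane('wrist',uv,.012,o);print(k,cs[k].round(4))
d=cs['c2']-cs['c3'];print('len',np.linalg.norm(d),'yaw',np.arctan2(d[1],d[0]))
e=cs['c1']-cs['c2'];print('wid',np.linalg.norm(e),'yaw',np.arctan2(-e[0],e[1]))
u=d/np.linalg.norm(d);v=np.array([-u[1],u[0],0]);mid=(cs['c1']+cs['c2'])/2
print('origin from corners',mid-0.13*u)
# collar ring: midpoint of ring in scene and side
print('collar',tri([ray('scene',(290+293/4,220+125/4)),ray('side',(255+428/s,170+155/s))]))
for n in('scene','side'):
  print(n,'knob edge->corners',[plane(n,p,.012).round(4) for p in ({'scene':[(290+527/4,220+490/4),(290+220/4,220+570/4)],'side':[(255+640/s,170+240/s),(255+722/s,170+455/s)]}[n])])
E
```

```text
knob (array([0.59716272, 0.07800695, 0.17872395]), [np.float64(0.5), np.float64(0.6), np.float64(0.7)]) (array([0.5972947 , 0.07721334, 0.17924307]), [np.float64(0.2), np.float64(0.2)])
bolt [0.6726 0.1091 0.0172] [np.float64(0.5), np.float64(0.8), np.float64(1.0)]
bolt [0.7246 0.0907 0.0167] [np.float64(0.1), np.float64(1.2), np.float64(1.3)]
bolt [0.6356 0.0057 0.015 ] [np.float64(0.0), np.float64(0.9), np.float64(1.0)]
bolt [ 0.687  -0.0131  0.0172] [np.float64(0.4), np.float64(1.2), np.float64(0.9)]
c1 [0.742  0.1032 0.012 ]
c2 [ 0.695  -0.0341  0.012 ]
c3 [0.4143 0.0665 0.012 ]
len 0.2981992313357793 yaw -0.343997325612119
wid 0.14508394621912796 yaw -0.32980876308260376
origin from corners [0.59615656 0.07839805 0.012     ]
collar (array([0.59847673, 0.07828035, 0.14421694]), [np.float64(0.4), np.float64(0.4)])
scene knob edge->corners [array([0.7441, 0.1036, 0.012 ]), array([ 0.6966, -0.0369,  0.012 ])]
side knob edge->corners [array([0.7425, 0.0989, 0.012 ]), array([ 0.691 , -0.0401,  0.012 ])]
```

```bash
python3 -m pendant '{"translation":[[0,-0.06,0],[0.05,-0.06,0.08],[0.094,-0.06,0.156],[0.094,-0.06,0.156],[0.094,-0.06,0.156],[0.094,-0.06,0.156],[0.094,-0.06,0.156],[0.094,-0.06,0.156]],"rot":[[0,-0.07,0],[0,-0.15,0],[0,-0.23,0],[0,-0.31,0],[0,-0.39,0],[0,-0.47,0],[0,-0.54,0],[0,-0.62,0]]}' 1
cat > d.py <<'E'
from h import *
import sys
# world target xyz, yaw of tool x
o=get_obs();M=T(o)
t=np.array([float(v) for v in sys.argv[1:4]]);yaw=float(sys.argv[4])
R=Ro.from_euler('xyz',[-np.pi/2,0,yaw]).as_matrix()
print('t',(M[:3,:3].T@(t-M[:3,3])/.5).round(4),'rot',(Ro.from_matrix(M[:3,:3].T@R).as_rotvec()/(np.pi/2)).round(4),o['ee_pos'].round(4),'f',o['force'].round(1),'w',round(o['grip_width'],4),round(o['time_s'],2))
E
python3 d.py .5972 .078 .254 1.226
```

```text
time_s: 0.82
ee_pos: [0.5968, 0.0781, 0.2536]
eef_rot: [-1.569, 0.001, 0.979]
force: [0.4, 0.1, -0.1]
grip_width: 0.0936
t [ 0.0002 -0.0009 -0.0008] rot [-0.0009 -0.1573 -0.0004] [0.5968 0.0781 0.2536] f [ 0.4  0.1 -0.1] w 0.0936 0.82
```

```bash
python3 -m pendant '{"translation":[[0,0,0],[0,0,0],[0,0,0],[0,0,0]],"rot":[[0,-0.07,0],[0,-0.14,0],[0,-0.157,0],[0,-0.157,0]]}'
python3 d.py .5972 .078 .149 1.226
python3 - <<'E'
from h import *
o=get_obs();im=camera('wrist')[:,:,::-1].copy();cv2.imwrite('pics/w1.png',im)
print([proj('wrist',p,o) for p in([.5972,.078,.186],[.5972,.078,.145])])
E
```

```text
time_s: 1.15
ee_pos: [0.5967, 0.0781, 0.2533]
eef_rot: [-1.569, 0.001, 1.227]
force: [-0.2, -0.3, 0.8]
grip_width: 0.0941
t [ 2.000e-04  2.086e-01 -1.400e-03] rot [-0.0013  0.0006 -0.0005] [0.5967 0.0781 0.2533] f [-0.2 -0.3  0.8] w 0.0941 1.15
[array([322.3, 262.8]), array([322.1, 245.1])]
```

View pics/w1.png

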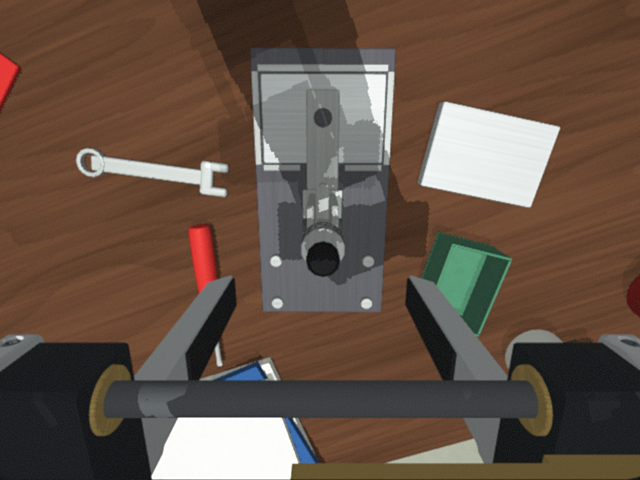

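The jig is aligned with the image and the knob is centred between the jaws at (322,259). I'll refine it using this second wrist position.

```bash
python3 - <<'E'
from h import *
o=get_obs();im=cv2.imread('pics/w1.png')
g=im[225:290,290:355].max(2)
m=(g<45).astype('uint8');k,l,st,c=cv2.connectedComponentsWithStats(m);i=1+st[1:,4].argmax();print(st[i],c[i]+[290,225])
cn=max(cv2.findContours((l==i).astype('uint8'),0,1)[0],key=cv2.contourArea);print(cv2.minEnclosingCircle(cn))
# knob centre: silhouette centre approx
cc=np.array([290,225])+cv2.minEnclosingCircle(cn)[0]
r2=ray('wrist',cc,o)
print(tri([ray('scene',(363,236.3)),ray('side',(346.4,190.2)),r2]))
for z in(.179,.186):print(plane('wrist',cc,z,o))
# bolts from here
for b in[(276,261),(277.5,303.5),(368,261.5),(366.5,303.5)]:print(plane('wrist',b,.0165,o))
E
```

```text
[ 17  17  32  34 878] [322.62186788 258.88382688]
((32.84403610229492, 33.98624038696289), 17.086137771606445)
(array([0.59721974, 0.07791013, 0.17875253]), [np.float64(0.4), np.float64(0.5), np.float64(0.6)])
[0.59706575 0.07851338 0.179     ]
[0.59473208 0.07930692 0.186     ]
[0.63470241 0.00668181 0.0165    ]
[ 0.68709026 -0.01231977  0.0165    ]
[0.67248026 0.10969047 0.0165    ]
[0.72437328 0.09121626 0.0165    ]
```

```bash
python3 -m pendant '{"translation":[[0,0.05,-0.001],[0,0.11,-0.001],[0,0.17,-0.001],[0,0.209,-0.001],[0,0.209,-0.001],[0,0.209,-0.001]],"rot":[[0,0,0],[0,0,0],[0,0,0],[0,0,0],[0,0,0],[0,0,0]]}' 1
python3 d.py .5972 .078 .148 1.226
python3 - <<'E'
from h import *
cv2.imwrite('pics/s2.png',cv2.resize(camera('side')[120:300,240:440,::-1],None,fx=3.3,fy=3.3,interpolation=2))
E
```

```text
time_s: 1.7
ee_pos: [0.5968, 0.0779, 0.1487]
eef_rot: [-1.568, 0.001, 1.224]
force: [0.3, 0.0, 0.9]
grip_width: 0.094
t [ 0.0004  0.0014 -0.0007] rot [-0.002  -0.0016 -0.0008] [0.5968 0.0779 0.1487] f [0.3 0.  0.9] w 0.094 1.7
```

View pics/s2.png

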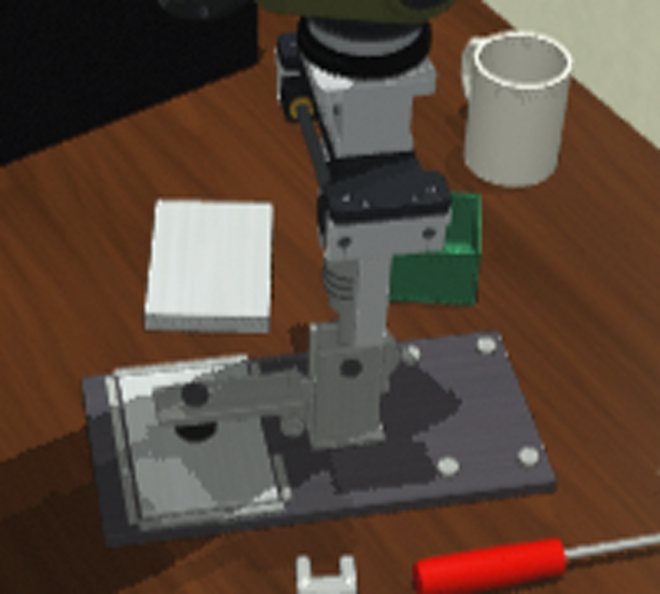

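The fingers stand either side of the collar, whose grooves show at about (340,280) in the crop. Closing now.

```bash
python3 -m pendant '{"translation":[[0,0,0],[0,0,0],[0,0,0],[0,0,0],[0,0,0],[0,0,0],[0,0,0],[0,0,0]],"rot":[[0,0,0],[0,0,0],[0,0,0],[0,0,0],[0,0,0],[0,0,0],[0,0,0],[0,0,0]]}' 0 30
python3 d.py .5972 .078 .148 1.226
```

```text
time_s: 2.42
ee_pos: [0.5974, 0.078, 0.1501]
eef_rot: [-1.57, 0.0, 1.224]
force: [1.1, -0.3, 0.5]
grip_width: 0.0442
t [-0.0002  0.0041  0.0004] rot [-0.0006 -0.0014 -0.0002] [0.5974 0.078  0.1501] f [ 1.1 -0.3  0.5] w 0.0442 2.42
```

```bash
python3 -m pendant '{"translation":[[0,0,0],[0,0,0],[0,0,0],[0,0,0],[0,0,0],[0,0,0]],"rot":[[0,0,0],[0,0,0],[0,0,0],[0,0,0],[0,0,0],[0,0,0]]}' 0 30
python3 d.py .5972 .078 .148 1.226
```

```text
time_s: 2.92
ee_pos: [0.5977, 0.0788, 0.1502]
eef_rot: [-1.57, -0.001, 1.224]
force: [2.3, 6.0, -0.8]
grip_width: 0.0334
t [-0.0019  0.0043  0.0004] rot [-0.0003 -0.0012  0.0008] [0.5977 0.0788 0.1502] f [ 2.3  6.  -0.8] w 0.0334 2.92
```

Gripped at 33.4 mm, which matches the ring. Lifting now, with an easy stop.

```bash
python3 -m pendant '{"translation":[[0.001,-0.005,0],[0.001,-0.01,0],[0.001,-0.015,0],[0.001,-0.02,0],[0.001,-0.02,0],[0.001,-0.02,0]],"rot":[[0,0,0],[0,0,0],[0,0,0],[0,0,0],[0,0,0],[0,0,0]]}'
```

```text
time_s: 3.42
ee_pos: [0.5979, 0.0791, 0.1607]
eef_rot: [-1.571, -0.001, 1.224]
force: [-0.7, -2.5, 2.9]
grip_width: 0.0331
```

```bash
python3 -m pendant '{"translation":[[0,-0.004,0],[0,-0.008,0],[0,-0.011,0],[0,-0.013,0],[0,-0.013,0],[0,-0.013,0]],"rot":[[0,0,0],[0,0,0],[0,0,0],[0,0,0],[0,0,0],[0,0,0]]}'
python3 - <<'E'
from h import *
cv2.imwrite('pics/s3.png',cv2.resize(camera('side')[120:300,240:440,::-1],None,fx=3.3,fy=3.3,interpolation=2))
E
```

```text
time_s: 3.92
ee_pos: [0.5971, 0.0792, 0.1634]
eef_rot: [-1.567, 0.0, 1.224]
force: [11.0, 1.9, -31.2]
grip_width: 0.0332
```

View pics/s3.png

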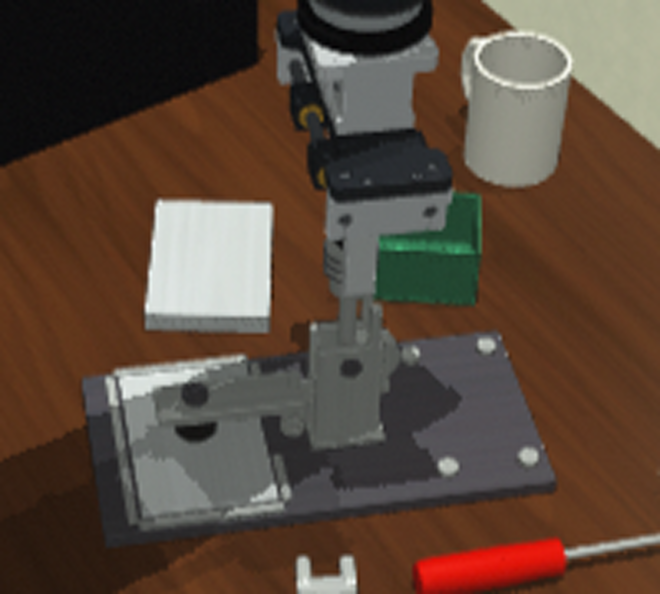

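The collar is clear of the prongs, and the 31 N reaction says it is on its stop. I'll relax and release, then look.

```bash
python3 -m pendant '{"translation":[[0,0,0],[0,0,0]],"rot":[[0,0,0],[0,0,0]]}' 
python3 -m pendant '{"translation":[[0,0,0],[0,0,0],[0,0,0],[0,0,0],[0,0,0]],"rot":[[0,0,0],[0,0,0],[0,0,0],[0,0,0],[0,0,0]]}' 0.8
python3 -m pendant '{"translation":[[0,-0.05,0],[0,-0.1,0],[0,-0.14,0],[0,-0.14,0]],"rot":[[0,0,0],[0,0,0],[0,0,0],[0,0,0]]}' 0.8
python3 - <<'E'
from h import *
o=get_obs()
cv2.imwrite('pics/s4.png',cv2.resize(camera('side')[150:300,240:440,::-1],None,fx=4,fy=4,interpolation=2))
cv2.imwrite('pics/c4.png',cv2.resize(camera('scene')[200:350,290:440,::-1],None,fx=4,fy=4,interpolation=2))
for n in('side','scene'):
  print(n,[proj(n,[.5973,.078,.08+h]) for h in(.099,.080,.065)])
E
```

```text
time_s: 4.13
ee_pos: [0.5975, 0.0793, 0.1629]
eef_rot: [-1.567, -0.0, 1.224]
force: [3.8, -1.9, -3.9]
grip_width: 0.0331
time_s: 4.55
ee_pos: [0.5975, 0.0794, 0.1632]
eef_rot: [-1.567, -0.0, 1.224]
force: [-0.6, -0.0, 0.2]
grip_width: 0.0634
time_s: 4.88
ee_pos: [0.5989, 0.0794, 0.2379]
eef_rot: [-1.573, -0.003, 1.224]
force: [-0.4, 0.7, 0.6]
grip_width: 0.0751
side [array([346.2, 190. ]), array([345.8, 197.2]), array([345.5, 202.8])]
scene [array([363.3, 236.3]), array([362.9, 244.5]), array([362.6, 250.8])]
```

View pics/s4.png

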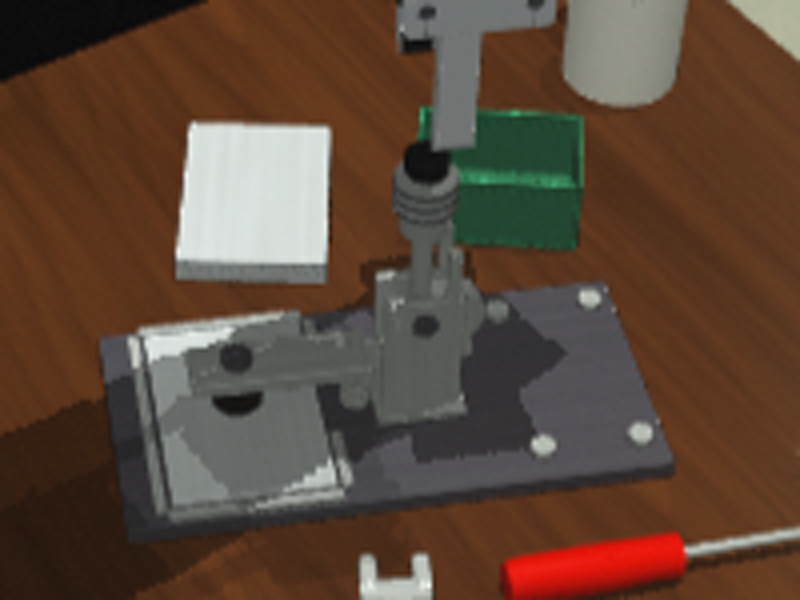

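View pics/c4.png

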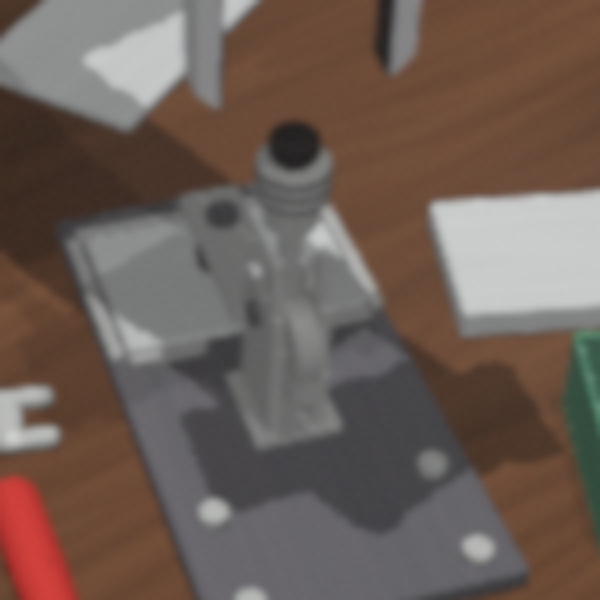

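The collar ring now sits right under the knob, and the knob hasn't moved. Next I'll close the fingers behind the knob on the plate side, then push along its arc.

```bash
python3 -m pendant '{"translation":[[0,0,0.05],[0,0,0.1],[0,0,0.1],[0,0,0.1],[0,0,0.1],[0,0,0.1],[0,0,0.1],[0,0,0.1]],"rot":[[0,0,0],[0,0,0],[0,0,0],[0,0,0],[0,0,0],[0,0,0],[0,0,0],[0,0,0]]}' 0
cat > j.py <<'E'
from h import *
import sys
# target TCP in jig x, y, z(world) mm
psi=-.345;u=np.array([np.cos(psi),np.sin(psi),0]);v=np.array([-u[1],u[0],0]);O=np.array([.5973,.078,0])
o=get_obs();M=T(o);p=M[:3,3]-O
print('now jig mm',(1000*np.array([p@u,p@v,p[2]])).round(1),'f jig',np.array([o['force']@u,o['force']@v,o['force'][2]]).round(1),'w',round(o['grip_width'],4),'t',round(o['time_s'],2))
R=Ro.from_euler('xyz',[-np.pi/2,0,psi+np.pi/2]).as_matrix()
print('rot',(Ro.from_matrix(M[:3,:3].T@R).as_rotvec()/(np.pi/2)).round(4))
for a in sys.argv[1:]:
    x,y,z=[float(q)/1000 for q in a.split(',')]
    print(a,(M[:3,:3].T@(O+x*u+y*v+[0,0,z]-M[:3,3])/.5).round(4))
E
python3 j.py=-1 2>/dev/null; python3 j.py " -45,0,198"
```

```text
time_s: 5.65
ee_pos: [0.5511, 0.096, 0.2333]
eef_rot: [-1.568, -0.001, 1.223]
force: [0.5, -0.5, -0.5]
grip_width: 0.0255
now jig mm [-49.6   1.4 233.3] f jig [ 0.6 -0.3 -0.5] w 0.0255 t 5.65
rot [-0.002  -0.0015  0.0004]
 -45,0,198 [-0.0027  0.0706 -0.0094]
```

```bash
python3 -m pendant '{"translation":[[-0.003,0.03,-0.01],[-0.003,0.071,-0.01],[-0.003,0.071,-0.01],[-0.003,0.071,-0.01],[-0.003,0.071,-0.01],[-0.003,0.071,-0.01]],"rot":[[0,0,0],[0,0,0],[0,0,0],[0,0,0],[0,0,0],[0,0,0]]}' 0
python3 j.py " -35,0,198"
python3 - <<'E'
from h import *
cv2.imwrite('pics/s5.png',cv2.resize(camera('side')[120:300,240:440,::-1],None,fx=3.3,fy=3.3,interpolation=2))
o=get_obs();cv2.imwrite('pics/w5.png',camera('wrist')[:,:,::-1])
E
```

```text
time_s: 6.15
ee_pos: [0.5556, 0.093, 0.199]
eef_rot: [-1.569, -0.001, 1.224]
force: [-0.5, -0.2, -0.0]
grip_width: 0.0004
now jig mm [-4.43e+01  1.00e-01  1.99e+02] f jig [-0.4 -0.4 -0. ] w 0.0004 t 6.15
rot [-0.0011 -0.0014  0.0008]
 -35,0,198 [-0.0001  0.002  -0.0186]
```

View pics/s5.png

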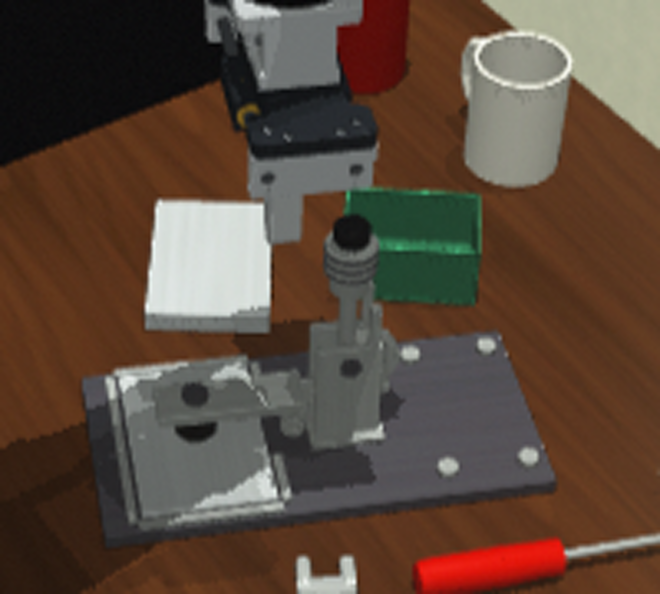

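View pics/w5.png

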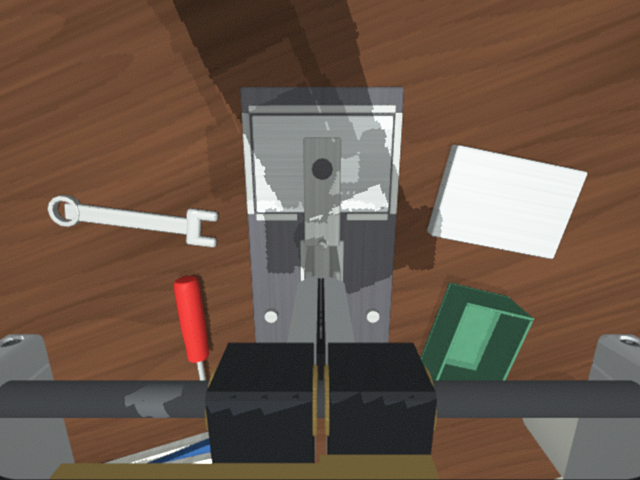

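The closed fingertips are at knob height behind the lever, centred on its plane. I'll push along the arc in stages.

```bash
python3 -m pendant '{"translation":[[0,0.001,-0.03],[0,0.001,-0.045],[0,0.001,-0.069],[0,0.001,-0.089],[0,0.004,-0.109],[0,0.008,-0.128],[0,0.015,-0.147],[0,0.023,-0.165]],"rot":[[0,0,0],[0,0,0],[0,0,0],[0,0,0],[0,0,0],[0,0,0],[0,0,0],[0,0,0]]}' 0
python3 j.py "46,0,182" "54,0,177" "62,0,170" "69,0,163" "75,0,155"
python3 - <<'E'
from h import *
cv2.imwrite('pics/s6.png',cv2.resize(camera('side')[120:300,240:440,::-1],None,fx=3.3,fy=3.3,interpolation=2))
E
```

```text
time_s: 6.92
ee_pos: [0.6331, 0.0652, 0.1874]
eef_rot: [-1.568, -0.001, 1.224]
force: [-6.9, 2.8, 2.4]
grip_width: 0.0005
now jig mm [ 38.    0.  187.4] f jig [-7.5  0.3  2.4] w 0.0005 t 6.92
rot [-0.002  -0.0013  0.0009]
46,0,182 [-0.0001  0.0108 -0.016 ]
54,0,177 [-0.0001  0.0208 -0.032 ]
62,0,170 [-0.      0.0347 -0.0481]
69,0,163 [-0.      0.0487 -0.0621]
75,0,155 [-0.      0.0647 -0.0742]
```

View pics/s6.png

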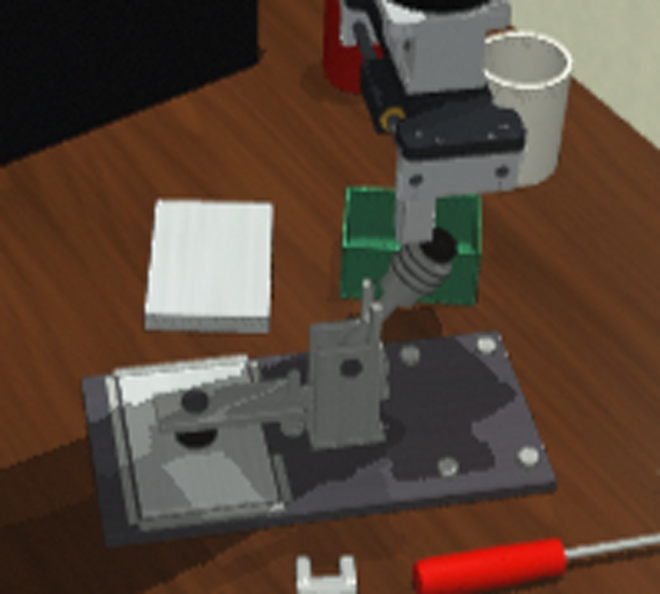

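The lever is tilted about 0.6 rad with the fingertip on the knob and a steady 7.5 N. Continuing over the high point.

```bash
python3 -m pendant '{"translation":[[0,0.011,-0.016],[0,0.021,-0.032],[0,0.035,-0.048],[0,0.049,-0.062],[0,0.065,-0.074],[0,0.079,-0.082],[0,0.091,-0.088],[0,0.105,-0.094]],"rot":[[0,0,0],[0,0,0],[0,0,0],[0,0,0],[0,0,0],[0,0,0],[0,0,0],[0,0,0]]}' 0
python3 j.py "88,0,125"
python3 - <<'E'
from h import *
cv2.imwrite('pics/s7.png',cv2.resize(camera('side')[120:300,240:440,::-1],None,fx=3.3,fy=3.3,interpolation=2))
E
```

```text
time_s: 7.63
ee_pos: [0.6782, 0.0486, 0.1334]
eef_rot: [-1.568, -0.001, 1.223]
force: [0.2, -0.2, -0.8]
grip_width: 0.0002
now jig mm [ 86.1  -0.3 133.4] f jig [ 0.3 -0.1 -0.8] w 0.0002 t 7.63
rot [-0.0018 -0.0017  0.0008]
88,0,125 [ 0.0006  0.0167 -0.0039]
```

View pics/s7.png

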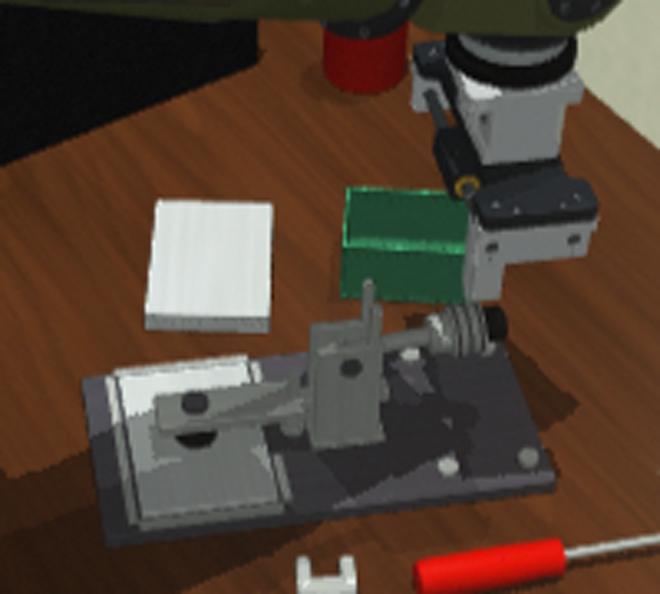

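The lever has snapped down and contact force is zero. Retreating straight up, then I'll check that it stays.

```bash
python3 -m pendant '{"translation":[[0,-0.06,0],[0,-0.12,0],[0,-0.2,0],[0,-0.26,0.06],[0,-0.26,0.12],[0,-0.26,0.2],[0,-0.26,0.2],[0,-0.26,0.2]],"rot":[[0,0,0],[0,0,0],[0,0,0],[0,0,0],[0,0,0],[0,0,0],[0,0,0],[0,0,0]]}' 0
python3 - <<'E'
from h import *
o=get_obs()
a=camera('side');b=camera('scene');w=camera('wrist')
cv2.imwrite('pics/w8.png',w[:,:,::-1])
cv2.imwrite('pics/s8.png',cv2.resize(a[170:300,240:440,::-1],None,fx=4,fy=4,interpolation=2))
cv2.imwrite('pics/c8.png',cv2.resize(b[200:380,280:480,::-1],None,fx=3.3,fy=3.3,interpolation=2))
psi=-.345;u=np.array([np.cos(psi),np.sin(psi),0])
for th in(1.2,1.5):
  K=np.array([.5973,.078,.08])+.099*(np.sin(th)*u+np.cos(th)*np.array([0,0,1]))
  print(th,(proj('side',K)-[240,170])*4,(proj('scene',K)-[280,200])*3.3)
E
```

```text
time_s: 8.35
ee_pos: [0.5833, 0.0828, 0.2627]
eef_rot: [-1.566, -0.001, 1.224]
force: [0.7, 1.0, 0.8]
grip_width: 0.0005
1.2 [589.2 154. ] [329.34 319.77]
1.5 [596.  192.8] [330.66 366.3 ]
```

View pics/s8.png

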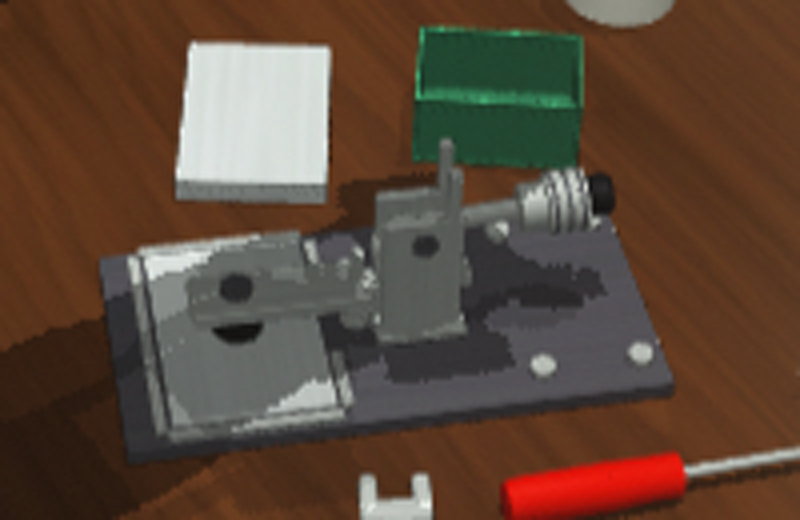

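View pics/c8.png

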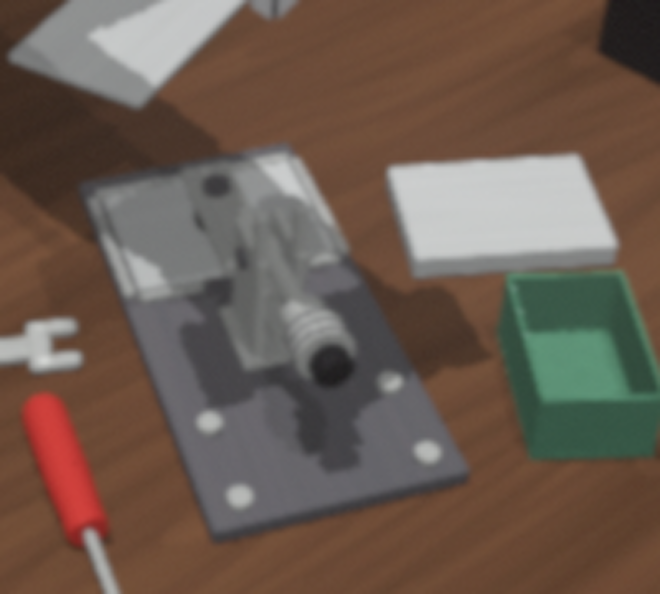

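View pics/w8.png

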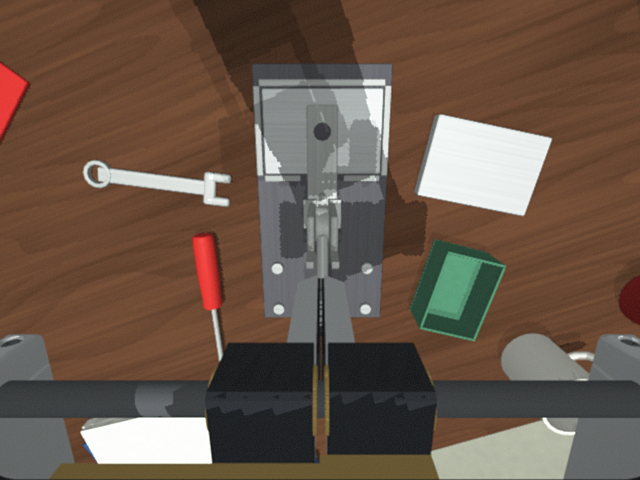

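The knob lies exactly where 1.5 rad predicts: side crop (600,193) against (596,193), and scene crop (331,366) against (331,366). The strap bolt has dropped about 11 crop pixels onto the plate, which is still in its nest. The collar is against the knob and nothing else has moved. Handing in.

```bash
python3 - <<'E'
from h import *
print(hand_in())
E
```

```text
the job is handed in; nothing more can be done
None
```

The plate is clamped and the job is handed in, at about 8.5 s of the 42 s allowed. I slid the collar up to its stop, then pushed the lever over its high point with the closed fingertips. It snapped down and I withdrew the arm.

**Collar:** At the top of the lift I read a 31 N reaction at the stop, and the pictures show the ring against the knob. The measured lift was 13.2 mm against the nominal 15 mm. I put the difference down to small slip or measuring error, and did not measure the collar's position any more finely.

**Lever:** With the arm clear of it, the knob matched the predicted 1.5 rad position in both fixed views, to within about 1 camera pixel. The peak push I read was about 7.5 N at the pauses.

**Clamp and surroundings:** The strap came down on the plate by about 3 pixels, roughly the expected 8 mm. I judged that by eye, so the foot's pressure itself was not measured. The plate is in its nest, and the spare plates, tin, screwdriver and wrench look undisturbed. No check failed.

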